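# Shut the sanitiser drawer and hold its two-button start

### The job

Start the ultraviolet sanitising box: push its drawer fully shut with your fingertips, then press the two start buttons on top together, one fingertip on each, hold both fully down for a good two seconds, and let go so that both spring back up. Never press one button down without the other, leave the chestpiece in the drawer, do not turn the timer knob, and do not disturb the pot, jar or caliper.

Things in the scene. Friction and masses are not known exactly. Their poses are not given: they have to be found in the camera images.
- uvbox: Squat beige plastic sanitising box, fixed to the counter, 150 (its x, depth) x 250 (its y, width) x 85 mm high. Origin: centre of its underside on the counter. Its z is up and its -x side is the front, where the drawer comes out; it stands turned by some yaw. On its flat top: two like round grey buttons, side by side along the box's y, at x -20 mm and y +76 and +14 mm; and a round ridged timer knob (48 mm across, 19 mm high) at x -5, y -75 mm. Nothing else stands on the top.
- drawer (a joint): Drawer opening in m: 0 fully shut, grows as it comes out along the box's -x (up to 0.08). It starts 32 to 62 mm out, and slides with about 2 N of friction; it stays where it is left and stops against the box at 0.
- drawer_lip (a point): Middle of the front face of the drawer's pull ledge, the foremost part of the drawer; moves with it. The ledge is 100 mm wide (box y), 16 mm high (44 to 60 mm above the counter) and stands 20 mm out from the drawer's front panel. The panel is 12 mm thick, 236 mm wide and 8 to 72 mm above the counter; shut, it covers the front of the box. Site axes are the box's axes: the drawer is pushed shut along +x.
- pair_mid (a point): Point midway between the two buttons at the height of their tops when up, 97 mm above the counter; fixed to the box, with the box's axes. The buttons lie 31 mm to either side along the box's y.
- button_a_top (a point): Centre of the flat top of the button on the box's +y side: a grey cylinder 30 mm in diameter, its top 12 mm above the box's top when up and 4 mm when fully down. The two buttons are 62 mm apart centre to centre (32 mm clear between them).
- button_b_top (a point): The same for the button on the box's -y side (the one nearer the timer knob).
- button_a (a joint): Press of the +y button in m: 0 up, 0.008 fully down. Sprung: starts to move at about 0.8 N, fully down at about 4 N (so about 8 N for both); springs up when let go.
- button_b (a joint): Press of the -y button in m, as button_a.
- timer_mark (a point): Tip of the pointer line on the timer knob's top, 20 mm from the knob's axis, 104 mm above the counter. The knob turns easily; its setting must be left as it is.
- chestpiece_mid (a point): Centre (half-way up) of the loose bronze stethoscope chestpiece, 46 mm across, 26 mm high, with a short steel stem, lying on the tray floor of the drawer just behind the drawer's front; it may slide with the tray but stays in it.
- pot_mid (a point): Centre (half-way up) of a loose white porcelain specimen pot, 66 mm across, 55 mm high, standing beside the box.
- jar_mid (a point): Centre (half-way up) of a loose glass jar with a steel cap, 52 mm across, 75 mm high, standing beside the box. Pot and jar may be on either side.
- caliper_mid (a point): Middle of the beam of a loose steel measuring caliper, 170 mm long along its x, jaws 44 mm to its -y, 8 mm high, lying flat on the counter to the -y side of the box.
Things that resemble listed ones, but are neither listed nor needed, are in the scene too. What is shaped like the part that bears chestpiece_mid but black, orange or pink is not meant.

How it is judged (in metres and radians):
On the way, in this order (a step that is already met when the one before it is completed fails the run):
1. the drawer is pushed fully shut (within 3 mm) (value of joint drawer below 0.003 m), for 0.2 s.
2. with the drawer shut, both buttons are held down together (each more than 5 of its 8 mm) for 1.8 s without a break (value of joint drawer below 0.004 m and value of joint each of button_a, button_b above 0.005 m), for 1.8 s.
At the end, for the whole second after the job is handed in: The drawer is shut (within 4 mm) with the chestpiece inside it, and both buttons are up again (within 1.5 mm) (value of joint drawer below 0.004 m and value of joint each of button_a, button_b below 0.0015 m and x of chestpiece_mid in the frame of uvbox above -0.065 m and height (world z) of chestpiece_mid below 0.045 m); the robot touches nothing.
It fails at once if one button is pressed down (over 6 mm) while the other is up (under 1.5 mm) ((value of joint button_a above 0.006 m and value of joint button_b below 0.0015 m) or (value of joint button_b above 0.006 m and value of joint button_a below 0.0015 m)).
It fails at once if the chestpiece is lifted out of the drawer (its centre over 55 mm above the counter) (height (world z) of chestpiece_mid above 0.055 m).
It fails at once if the timer knob is turned (its mark moves over 5 mm) (distance of timer_mark from where it was at the start of the episode above 0.005 m).
It fails at once if the pot, jar or caliper is moved (over 10 mm) (distance of any of pot_mid, jar_mid, caliper_mid from where it was at the start of the episode above 0.01 m).
It also fails if it takes over 48 s, if anything falls off the work surface, if the arm or the gripper's body presses on something with over 40 N, if the wrist force passes 120 N, or if a joint passes its speed limit or range.

### The arm

A 6-joint arm with a two-finger parallel gripper is mounted at the origin on the work surface. World frame = base frame: x ahead of the robot, y to its left, z up, the work surface at z = 0. Lengths are in mm, angles in degrees, forces in N, time in s.
With the tool pointing down it reaches from about 350 to 850 mm from the base axis. Payload 8.1 kg.
Tool frame: the origin (TCP) lies between the finger pads; the fingertips stand ahead of it and the grasp point (between the pads) lies 2 mm behind it (nose_length is the z of the fingertips in the tool frame, in mm); z points along the fingers, y is the direction in which the jaws open and shut (so a half turn about z gives the same grasp; the last joint's range is limited). The gripper opens to 85 mm and grips with 20 to 120 N. Pads are 22 mm wide; open, the fingers measure 114 mm over their backs; the gripper's body (76 mm by 85 mm) begins 54 mm behind the grasp point. The pads swing forward as they close: fully open they stand 13 mm farther back than shut.
Start: joints at [67.758, 7.471, 85.268, -0, 87.261, -4.893], TCP at [178.895, 572.715, 248.292] pointing down, gripper open.
Joint ranges: [-169.43, 169.43], [-51.17, 129.36], [1.28, 143.12], [-76.62, 256.62], [0, 156.53], [-152.29, 152.29]. Speed limits (degrees/s): [136.94, 136.94, 159.86, 180, 180, 180].

### API

Orientations are given as [roll, pitch, yaw] about the fixed x, y, z axes, in that order (R = Rz(yaw) Ry(pitch) Rx(roll)).
In Python, from bench import * gives the robot as it stands.
- The arm moves only by the tool jog_arm, never from a script. Its argument "plan" is a list of rows, each a list of 3 entries, a list of its own where there are three numbers: the turn, a rotation vector about the tool's x, y, z in degrees, then the shift along the tool's x, y, z in m, then the gripper's target within -1 to 1 (fully open at 1, half-way at 0, shut at -1). A call has 1 to 12 rows; each row is the pose to reach, as a shift and turn from the pose commanded when the call began, along the tool's axes at that moment; what a row does not reach only later rows make up. A row lasts 1/8 s, in which the tool goes at most 62.5 mm and 10.7 degrees, less where a joint would pass 70% of its speed; a pose out of reach is approached as far as the arm can. A call with a gripper value outside its range is refused whole. The fingers move at their own pace and stop on an object; "force" is the grip in N (left out, the last holds). Time passes only in rows, so rows that repeat a pose let the fingers close. It gives the time, the measured TCP pose, the force and the opening at its end, in the units of the state.
- sense(): the state, without advancing time (a new reading comes with each control period).
- snapshot(name): name is "scene" or "side" or "wrist"; returns (picture, depth): 480x640x3 uint8, blue, green, red; 480x640 float32, mm along the optical axis (not along the pixel's ray), 0 where there is no reading.
- camera_info(name): a dict with "fov_y" (degrees; the focal length in pixels is half the picture's height over the tangent of half this angle, whatever the lens; pixels are square), "cx", "cy" (the principal point, pixels), "origin" and "orientation" of the camera in the world. Camera axes: x right, y down, z forward; pixel columns grow to the right and rows downward; lengths in mm; the calibration is good to about 2 mm. A picture is of the moment at which its call begins: read the wrist's pose just before it. camera_info takes no time and is no camera call; for the wrist camera it gives the pose at the moment of the call.
- hand_in(): hands the job in, once; it reports no verdict.
The state is a dict: "time": time; "joint_pos": joint angles; "qd": joint speeds; "joint_efforts": joint torques, N m; "tool_pos": TCP position; "tcp_rot": TCP orientation; "ft_force": force on the tool from outside, world axes, zero at the start; "wrist_torque": the same for the moment, N m; "finger_gap": finger opening in mm.
Only numpy, scipy, OpenCV 4.12 (cv2) and the standard library are available. Lean on these libraries where they do the work, as an engineer would, in place of code of your own. Each camera call takes 0.05 s, during which the arm holds its last target.

## Working session

There is one attempt and no reset: what is moved stays moved. The work goes in short steps, Python scripts to look and compute and a tool call to move; the robot and the scene stay as the last step left them, time stands still between calls to the robot, and variables do not carry over. Pictures are saved under pics/ and viewed, and the job is handed in when it is done.

Besides the shell and the picture viewer there is one more tool, called after ">>>" as name(argument=value, ...) on one line, values as JSON. jog_arm: Moves the arm, as the interface text tells. Its arguments: {"type":"object","properties":{"plan":{"type":"array","items":{"type":"array"}},"force":{"type":"number"}},"required":["plan"]}

```bash
mkdir -p pics; ls
python3 - <<'E'
from bench import *
import cv2
print(sense())
for n in("scene","side","wrist"):
    print(n,camera_info(n))
    p,d=snapshot(n); cv2.imwrite(f"pics/{n}0.png",p)
    import numpy as np; np.save(f"pics/{n}0.npy",d)
E
```

```text
pics
{'time': 0.0, 'joint_pos': array([ 6.77584033e+01,  7.51727093e+00,  8.53284628e+01,  4.51032380e-04,
        8.72617619e+01, -4.89255182e+00]), 'qd': array([ 0.05666284,  0.02864951,  0.042732  ,  0.09376275,  0.07858821,
       -0.09298528]), 'joint_efforts': array([-1.41952998e-03, -5.69399714e+01, -5.00551558e+01, -4.97617439e-04,
        1.50327216e-02, -3.68402183e-06]), 'tool_pos': array([178.69053255, 572.23413005, 247.22968219]), 'tcp_rot': array([-1.79892934e+02, -9.61684934e-03,  1.62650924e+02]), 'ft_force': array([-0.80318887, -0.59183949, -0.95750335]), 'wrist_torque': array([0.00705353, 0.03447759, 0.00915397]), 'finger_gap': 85.35971038954379}
scene {'fov_y': 57.80163028534604, 'cx': 317.27647100715063, 'cy': 241.98757197680922, 'origin': array([1072.15442532, -116.17660627,  640.44634112]), 'orientation': array([-137.43796863,    0.24675492,   79.69264839])}
side {'fov_y': 53.08861530730002, 'cx': 318.397714897725, 'cy': 240.24255464249518, 'origin': array([371.32272188, 636.54266037, 734.43077101]), 'orientation': array([-132.34293542,   -1.30168371, -163.44344801])}
wrist {'fov_y': 61.56655726814122, 'cx': 320.6312593027155, 'cy': 242.40033304777606, 'origin': array([110.70816741, 591.65060546, 373.22377515]), 'orientation': array([1.63955772e+02, 1.11166500e-01, 7.26725822e+01])}
```

View pics/scene0.png

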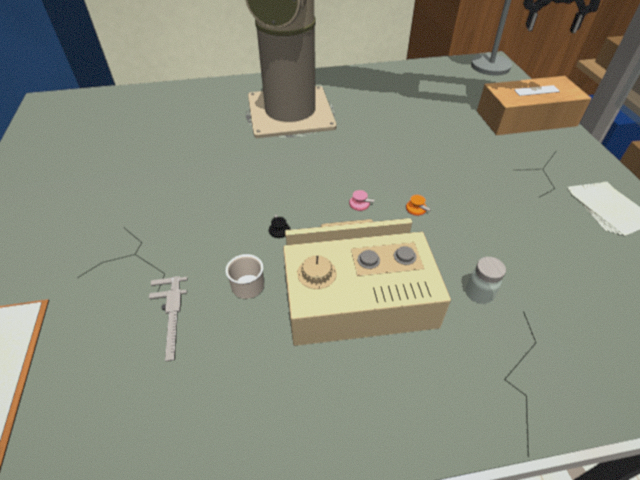

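View pics/side0.png

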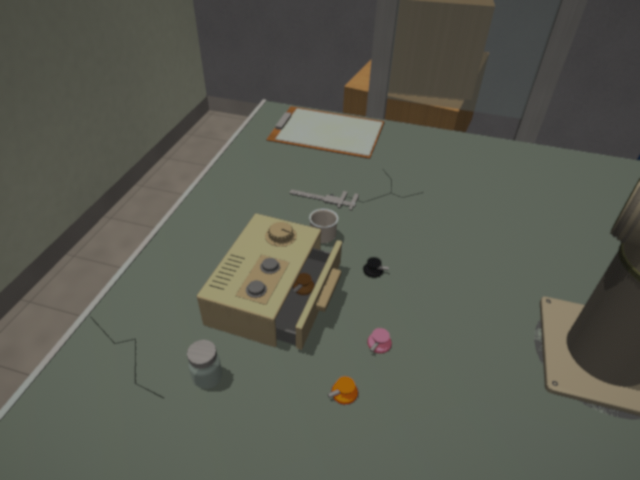

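View pics/wrist0.png

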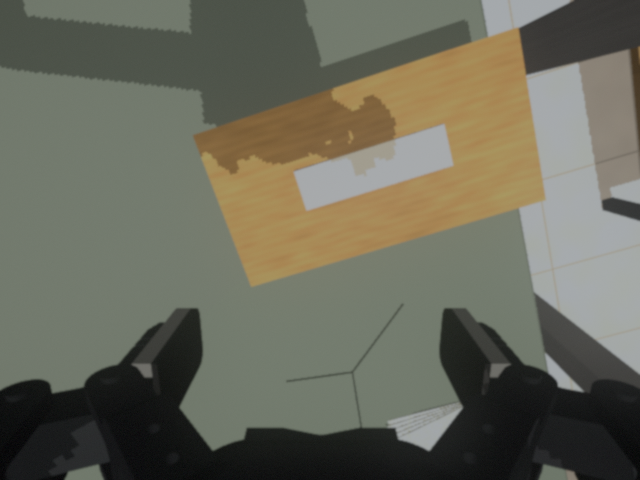

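```bash
cat > h.py <<'E'
import numpy as np,cv2
from scipy.spatial.transform import Rotation as R
def cam(ci): 
    f=240/np.tan(np.radians(ci['fov_y']/2)); return f,R.from_euler('xyz',ci['orientation'],degrees=True).as_matrix()
def ray(ci,u,v,z):
    f,M=cam(ci); d=M@np.array([(u-ci['cx'])/f,(v-ci['cy'])/f,1]); o=np.array(ci['origin']); return o+d*(z-o[2])/d[2]
def cloud(ci,D):
    f,M=cam(ci); v,u=np.mgrid[:480,:640]; P=np.stack([(u-ci['cx'])/f*D,(v-ci['cy'])/f*D,D],-1); return P@M.T+ci['origin']
def proj(ci,p):
    f,M=cam(ci); c=(np.atleast_2d(p)-ci['origin'])@M; return np.stack([c[:,0]/c[:,2]*f+ci['cx'],c[:,1]/c[:,2]*f+ci['cy']],-1)
E
python3 - <<'E'
from bench import *
from h import *
px={'scene':[('b',369,259,97),('a',405,255,97),('knob',317,266,104)],'side':[('b',270,265,97),('a',256,288,97),('knob',280,231,104)]}
for n in px:
    ci=camera_info(n); D=np.load(f'pics/{n}0.npy'); C=cloud(ci,D)
    for k,u,v,z in px[n]:
        print(n,k,ray(ci,u,v,z).round(1),C[v,u].round(1))
    m=(D>0)&(C[...,0]>350)&(C[...,0]<800)&(abs(C[...,1])<300)
    t=m&(C[...,2]>78)&(C[...,2]<92)
    lab,l,st,_=cv2.connectedComponentsWithStats(t.astype(np.uint8)); i=1+st[1:,4].argmax(); Q=C[l==i]
    print(np.median(Q[:,2]),cv2.minAreaRect(Q[:,:2].astype(np.float32)),Q.shape)
    h=cv2.resize(cv2.imread(f'pics/{n}0.png')[190:350,190:510] if n=='scene' else cv2.imread(f'pics/{n}0.png')[200:380,180:420],None,fx=2.5 if n=='scene' else 3.3,fy=2.5 if n=='scene' else 3.3,interpolation=cv2.INTER_CUBIC); cv2.imwrite(f'pics/{n}0c.png',h)
E
```

```text
scene b [633.4  47.3  97. ] [633.2  47.4  96.7]
scene a [635.9 107.9  97. ] [636.1 107.8  97.3]
scene knob [638.1 -40.  104. ] [638.4 -40.1 104.4]
85.52124331955525 ((645.6607666015625, 34.14868927001953), (249.8900909423828, 151.48001098632812), 87.31871032714844) (10180, 3)
side b [623.   55.1  97. ] [623.4  53.9  95.8]
side a [626.1 116.1  97. ] [626.7 115.1  95.7]
side knob [635.1 -33.4 104. ] [635.6 -34.8 102.7]
84.45467281200882 ((645.6099853515625, 35.05944061279297), (252.55482482910156, 150.97828674316406), 87.44609832763672) (6752, 3)
```

View pics/scene0c.png

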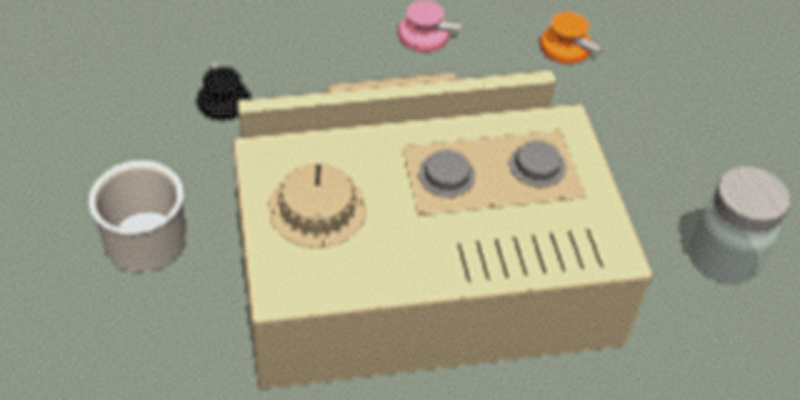

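View pics/side0c.png

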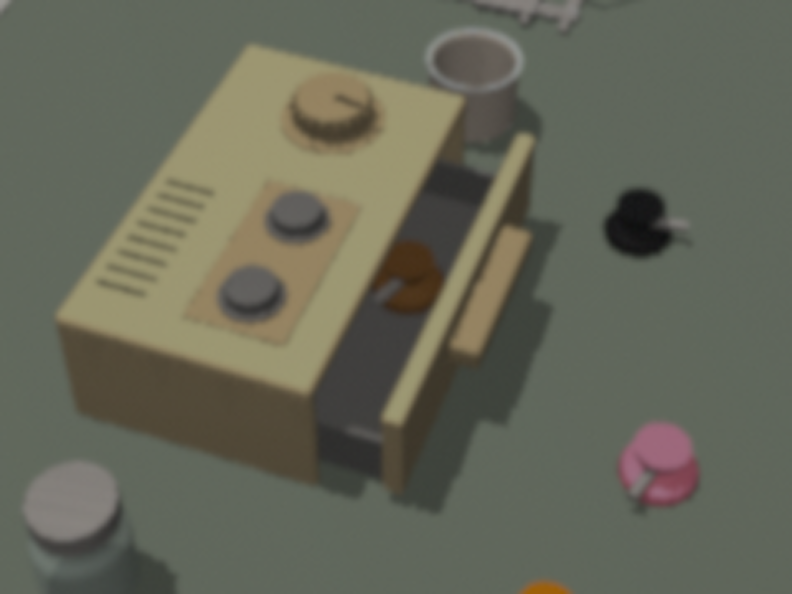

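Run:
```python
import bench
print([n for n in dir(bench) if n[0]!='_'], getattr(bench,'nose_length',None))
from bench import *
from h import *
c=np.array([645.6,34.6]);y=np.radians(-2.6);ex=np.array([np.cos(y),np.sin(y)]);ey=np.array([-ex[1],ex[0]])
for n in('scene','side'):
    ci=camera_info(n); D=np.load(f'pics/{n}0.npy'); C=cloud(ci,D); B=np.stack([(C[...,:2]-c)@ex,(C[...,:2]-c)@ey,C[...,2]],-1)
    m=(D>0)&(B[...,0]<-78)&(B[...,0]>-240)&(abs(B[...,1])<140)&(B[...,2]>5)
    for lo,hi in((66,78),(54,64),(44,54),(10,40)):
        q=B[m&(B[...,2]>lo)&(B[...,2]<hi)]
        if len(q): print(n,lo,len(q),np.percentile(q,[1,5,50,95,99],axis=0).round(1).tolist())
    t=(D>0)&(B[...,2]>92)&(B[...,2]<110)&(abs(B[...,0])<75)&(abs(B[...,1])<125)
    k,l,st,_=cv2.connectedComponentsWithStats(t.astype(np.uint8))
    for i in range(1,k):
        if st[i,4]>30:
            q=B[l==i]; q=q[q[:,2]>np.median(q[:,2])-3]; print('blob',st[i,4],cv2.minEnclosingCircle(q[:,:2].astype(np.float32)),np.median(q[:,2]))
    # objects on counter
    t=(D>0)&(C[...,2]>12)&(C[...,0]>300)&(C[...,0]<850)&(abs(C[...,1])<350)
    k,l,st,_=cv2.connectedComponentsWithStats(t.astype(np.uint8))
    for i in range(1,k):
        if st[i,4]>30:
            q=C[l==i]; print('obj',st[i,4],q.min(0).round(),q.max(0).round())
```

```text
['PlanningError', 'camera_info', 'hand_in', 'nose_length', 'sense', 'snapshot'] 17.0
scene 66 839 [[-123.4, -115.3, 66.2], [-122.0, -106.0, 66.8], [-114.1, -2.8, 71.8], [-110.7, 104.6, 73.9], [-109.7, 113.7, 74.5]]
scene 54 613 [[-142.5, -115.5, 54.1], [-140.6, -103.0, 54.6], [-112.2, -1.0, 59.6], [-110.3, 102.5, 63.2], [-109.8, 113.7, 63.8]]
scene 44 422 [[-113.9, -115.9, 44.2], [-113.5, -107.3, 44.7], [-111.9, -2.1, 49.3], [-110.3, 105.9, 53.6], [-109.8, 113.7, 53.9]]
scene 10 232 [[-239.8, -139.1, 10.1], [-238.5, -137.5, 10.3], [-192.7, -124.2, 25.9], [-179.5, 54.9, 28.2], [-176.7, 65.5, 28.8]]
blob 208 ((-19.478153228759766, 74.36886596679688), 15.59482192993164) 97.35612718691516
blob 219 ((-20.284029006958008, 13.02370834350586), 15.278239250183105) 97.15934525086618
blob 666 ((-5.893129825592041, -74.87734985351562), 25.407245635986328) 104.2096211303085
obj 169 [383.  80.  12.] [415. 125.  30.]
obj 176 [419. 196.  12.] [459. 233.  30.]
obj 166 [ 416. -100.   12.] [463. -69.  29.]
obj 16673 [501. -94.  12.] [727. 161. 107.]
obj 1172 [ 547. -189.   12.] [ 611. -127.   59.]
obj 
[... 338 characters left out ...]
0, -99.8, 44.9], [-123.1, 48.6, 49.4], [-118.0, 117.4, 53.6], [-113.5, 118.0, 53.8]]
side 10 1062 [[-238.7, -136.6, 10.1], [-212.4, -130.6, 10.4], [-97.9, -5.8, 22.7], [-79.8, 115.8, 37.8], [-78.4, 117.8, 39.5]]
blob 381 ((-5.298549652099609, -75.61076354980469), 25.81878662109375) 103.01963013557486
blob 154 ((-21.462568283081055, 13.22247314453125), 15.900033950805664) 95.98459996951226
blob 180 ((-19.852378845214844, 76.23573303222656), 15.262690544128418) 96.14555450472761
obj 12360 [ 501. -193.   12.] [726. 164. 106.]
obj 171 [ 417. -102.   12.] [463. -68.  29.]
obj 249 [383.  78.  12.] [414. 126.  30.]
obj 1250 [642. 228.  12.] [691. 278.  77.]
obj 315 [419. 196.  12.] [458. 235.  29.]
```

>>> jog_arm(plan=[[[0, 0, -1.5], [-0.043, -0.042, 0], 0.12], [[0, 0, -3], [-0.086, -0.084, 0], 0.12], [[0, 0, -4.5], [-0.13, -0.126, 0], 0.12], [[0, 0, -6], [-0.173, -0.168, 0], 0.12], [[0, 0, -7.5], [-0.216, -0.21, 0], 0.12], [[0, 0, -9], [-0.26, -0.252, 0], 0.12], [[0, 0, -10.5], [-0.303, -0.295, 0], 0.12], [[0, 0, -12], [-0.346, -0.337, 0], 0.12], [[0, 0, -13.5], [-0.39, -0.38, 0], 0.12], [[0, 0, -14.75], [-0.432, -0.421, 0], 0.12], [[0, 0, -14.75], [-0.432, -0.421, 0], 0.12], [[0, 0, -14.75], [-0.432, -0.421, 0], 0.12]])

```text
time: 1.65
tool_pos: [465.4, 42.0, 247.9]
tcp_rot: [180.0, -0.1, 177.3]
ft_force: [0.3, -0.1, 0.4]
finger_gap: 47.8
```

Run:
```python
from bench import *
from h import *
s=sense(); print(s['time'],s['tool_pos'],s['tcp_rot'],s['finger_gap'],s['ft_force'])
p,d=snapshot('wrist'); ci=camera_info('wrist'); cv2.imwrite('pics/w1.png',p); np.save('pics/w1.npy',d); print(ci)
C=cloud(ci,d); M=R.from_euler('xyz',s['tcp_rot'],degrees=True).as_matrix(); T=(C-s['tool_pos'])@M
m=(d>0)&(T[...,2]>-60)&(T[...,2]<40)&(abs(T[...,1])<70)&(abs(T[...,0])<40)
q=T[m]; print(len(q))
for lo in range(-60,40,5):
    k=q[(q[:,2]>=lo)&(q[:,2]<lo+5)]
    if len(k): print(lo,len(k),k.min(0).round(),k.max(0).round(), np.abs(k[:,1]).min().round(1))
```

```text
1.65 [465.40515934  41.98956412 247.90486762] [ 1.79978039e+02 -5.94699881e-02  1.77326428e+02] 47.79810438761817 [ 0.31268153 -0.08392739  0.37411689]
{'fov_y': 61.56655726814122, 'cx': 320.6312593027155, 'cy': 242.40033304777606, 'origin': array([394.17100671,  43.99198682, 373.94761508]), 'orientation': array([ 1.63993584e+02, -9.43733117e-03,  8.74305461e+01])}
39243
-60 7658 [ -2. -63. -60.] [ 20.  61. -55.] 0.1
-55 4447 [ -9. -62. -55.] [ 20.  60. -50.] 13.3
-50 3953 [-12. -61. -50.] [ 18.  58. -45.] 17.8
-45 9060 [-12. -60. -45.] [ 15.  57. -40.] 20.6
-40 4846 [-12. -59. -40.] [ 15.  56. -35.] 21.3
-35 2098 [  7. -57. -35.] [ 16.  54. -30.] 22.8
-30 752 [  2. -48. -30.] [ 15.  46. -25.] 23.6
-25 1528 [-10. -35. -25.] [ 13.  33. -20.] 22.3
-20 887 [-10. -39. -20.] [ 13.  36. -15.] 22.2
-15 986 [-11. -39. -15.] [ 13.  37. -10.] 22.4
-10 874 [-10. -39. -10.] [13. 36. -5.] 22.3
-5 773 [-10. -39.  -5.] [13. 36. -0.] 22.4
0 682 [-10. -39.   0.] [13. 36.  5.] 22.4
5 514 [-10. -37.   5.] [13. 36. 10.] 22.5
10 185 [-10. -32.  10.] [12. 29. 14.] 22.4
```

View pics/w1.png

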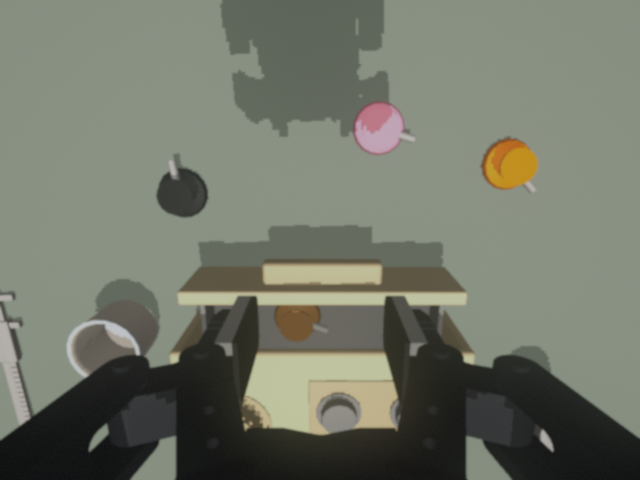

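>>> jog_arm(plan=[[[0, 0, 0], [0, 0, 0.04], 0.25], [[0, 0, 0], [0, 0, 0.085], 0.25], [[0, 0, 0], [0, 0, 0.13], 0.25], [[0, 0, 0], [0, 0, 0.165], 0.25], [[0, 0, 0], [0, 0, 0.185], 0.25], [[0, 0, 0], [0, 0, 0.193], 0.25], [[0, 0, 0], [0, 0, 0.193], 0.25], [[0, 0, 0], [-0.012, 0, 0.193], 0.25]])

```text
time: 2.7
tool_pos: [478.5, 41.9, 56.4]
tcp_rot: [180.0, 0.1, 177.4]
ft_force: [-0.1, 0.4, 0.5]
finger_gap: 53.3
```

Run:
```python
from bench import *
import cv2
p,d=snapshot('side'); cv2.imwrite('pics/s2.png',cv2.resize(p[180:400,180:460],None,fx=2.7,fy=2.7))
```

```text
(no output)
```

View pics/s2.png

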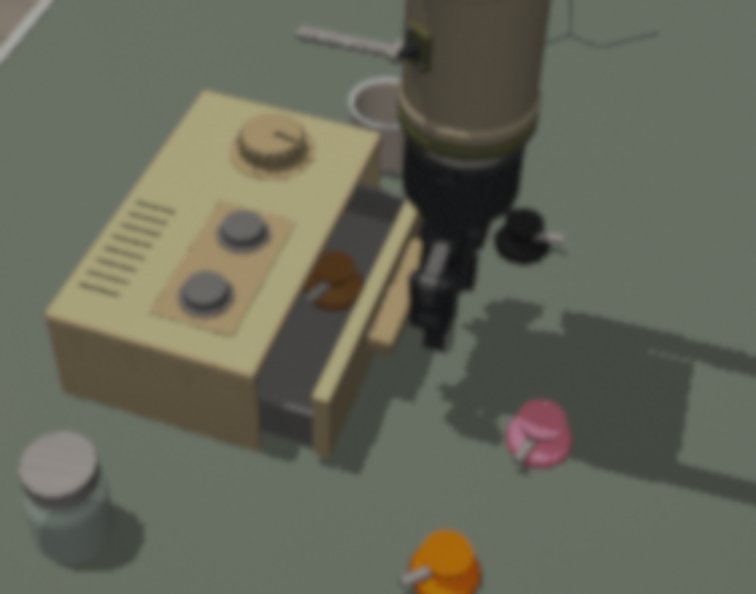

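>>> jog_arm(plan=[[[0, 0, 0], [-0.005, 0, 0], 0.25], [[0, 0, 0], [-0.01, 0, 0], 0.25], [[0, 0, 0], [-0.015, 0, 0], 0.25], [[0, 0, 0], [-0.02, 0, 0], 0.25], [[0, 0, 0], [-0.025, 0, 0], 0.25], [[0, 0, 0], [-0.03, 0, 0], 0.25], [[0, 0, 0], [-0.035, 0, 0], 0.25], [[0, 0, 0], [-0.039, 0, 0], 0.25], [[0, 0, 0], [-0.043, 0, 0], 0.25], [[0, 0, 0], [-0.046, 0, 0], 0.25]])

```text
time: 4.0
tool_pos: [523.8, 39.3, 55.2]
tcp_rot: [-180.0, -0.0, 177.4]
ft_force: [-1.7, -1.8, 1.1]
finger_gap: 53.3
```

>>> jog_arm(plan=[[[0, 0, 0], [-0.002, 0, 0], 0.25], [[0, 0, 0], [-0.003, 0, 0], 0.25], [[0, 0, 0], [-0.004, 0, 0], 0.25], [[0, 0, 0], [-0.004, 0, 0], 0.25]])

```text
time: 4.5
tool_pos: [527.7, 39.3, 55.3]
tcp_rot: [180.0, 0.0, 177.4]
ft_force: [-1.4, -1.1, -1.3]
finger_gap: 53.5
```

>>> jog_arm(plan=[[[0, 0, 0], [-0.0015, 0, 0], 0.25], [[0, 0, 0], [-0.0025, 0, 0], 0.25], [[0, 0, 0], [-0.003, 0, 0], 0.25], [[0, 0, 0], [-0.003, 0, 0], 0.25]])

```text
time: 5.0
tool_pos: [528.3, 39.3, 55.1]
tcp_rot: [-180.0, -0.3, 177.4]
ft_force: [-15.3, -0.6, 11.7]
finger_gap: 53.2
```

>>> jog_arm(plan=[[[0, 0, 0], [0, 0, 0], 0.25], [[0, 0, 0], [0, 0, 0], 0.25], [[0, 0, 0], [0.008, 0, 0], 0.25], [[0, 0, 0], [0.02, 0, 0], 0.25], [[0, 0, 0], [0.03, 0, 0], 0.25], [[0, 0, 0], [0.03, 0, -0.03], 0.25], [[0, 0, 0], [0.03, 0, -0.07], 0.25], [[0, 0, 0], [0.03, 0, -0.11], 0.25], [[0, 0, 0], [0.03, 0, -0.12], 0.25], [[0, 0, 0], [0.03, 0, -0.12], 0.25]])

```text
time: 6.25
tool_pos: [500.8, 40.5, 175.7]
tcp_rot: [180.0, 0.1, 177.4]
ft_force: [0.4, 0.6, -0.5]
finger_gap: 53.3
```

Run:
```python
from bench import *
from h import *
s=sense(); print(s['time'],s['tool_pos'],s['tcp_rot'],s['finger_gap'],s['ft_force'])
for n in('side','scene','wrist'):
    p,d=snapshot(n); ci=camera_info(n); cv2.imwrite(f'pics/{n}3.png',p)
    C=cloud(ci,d); c=np.array([645.6,34.6]);y=np.radians(-2.6);ex=np.array([np.cos(y),np.sin(y)]);ey=np.array([-ex[1],ex[0]])
    B=np.stack([(C[...,:2]-c)@ex,(C[...,:2]-c)@ey,C[...,2]],-1)
    t=(d>0)&(B[...,2]>92)&(B[...,2]<110)&(abs(B[...,0])<60)&(abs(B[...,1])<125)
    k,l,st,_=cv2.connectedComponentsWithStats(t.astype(np.uint8))
    for i in range(1,k):
        if st[i,4]>30:
            q=B[l==i]; q=q[q[:,2]>np.median(q[:,2])-3]; print('blob',st[i,4],cv2.minEnclosingCircle(q[:,:2].astype(np.float32)),np.median(q[:,2]))
    m=(d>0)&(B[...,0]<-70)&(B[...,0]>-150)&(abs(B[...,1])<120)
    for lo,hi in((68,74),(56,62)):
        q=B[m&(B[...,2]>lo)&(B[...,2]<hi)]
        if len(q): print(n,lo,len(q),np.percentile(q,[1,5,50,95,99],axis=0)[:,0].round(1))
```

```text
6.25 [500.84679035  40.50295992 175.68176387] [1.79994909e+02 9.07776020e-02 1.77403249e+02] 53.28149016634624 [ 0.35144014  0.57179999 -0.48275456]
blob 384 ((-6.909112930297852, -75.43904876708984), 26.615720748901367) 102.9281274781174
blob 157 ((-20.859752655029297, 13.772226333618164), 16.06191635131836) 95.92794178748318
blob 181 ((-20.04218101501465, 75.63929748535156), 15.869674682617188) 96.0487330602333
side 68 563 [-87.3 -86.8 -81.4 -76.  -75.2]
side 56 497 [-107.1 -106.1  -95.5  -86.5  -80.8]
blob 214 ((-19.097776412963867, 74.58482360839844), 15.21627426147461) 97.2919319195388
blob 217 ((-20.664466857910156, 12.556817054748535), 15.859273910522461) 97.28465849190593
blob 670 ((-5.298642158508301, -75.0638656616211), 25.358009338378906) 104.30381052971836
scene 68 36 [-88.2 -88.1 -86.9 -85.7 -85.7]
scene 56 171 [-107.3 -106.2 -102.1  -97.7  -97. ]
blob 172 ((-16.03787612915039, -97.36283874511719), 8.196255683898926) 102.67681478703915
wrist 68 4273 [-88.3 -87.8 -83.6 -76.9 -74.4]
wrist 56 4929 [-107.9 -107.3  -97.1  -87.4  -87. ]
```

View pics/side3.png

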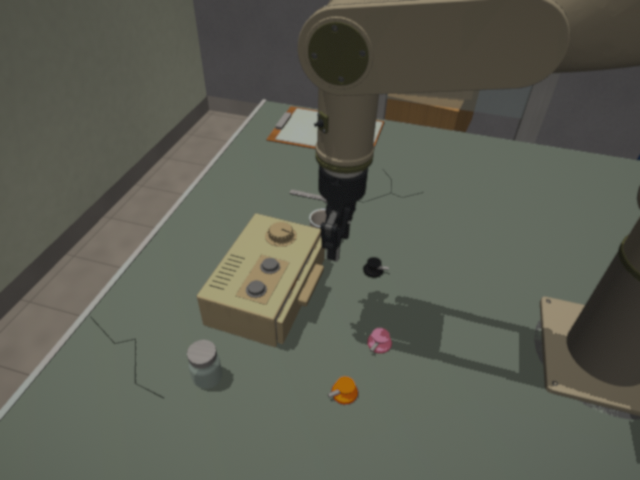

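View pics/wrist3.png

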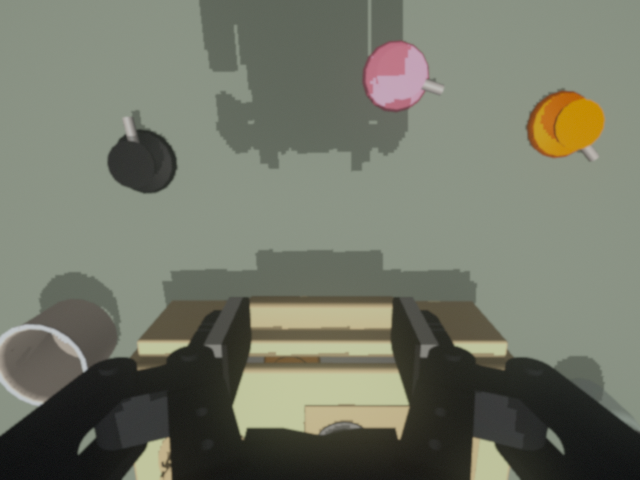

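>>> jog_arm(plan=[[[0, 0, 0], [-0.02, 0.008, 0], 0.25], [[0, 0, 0], [-0.055, 0.02, 0], 0.25], [[0, 0, 0], [-0.09, 0.033, 0], 0.25], [[0, 0, 0], [-0.115, 0.042, 0], 0.25], [[0, 0, 0], [-0.125, 0.045, 0], 0.25], [[0, 0, 0], [-0.125, 0.045, 0], 0.25], [[0, 0, 0], [-0.125, 0.045, 0.02], 0.25], [[0, 0, 0], [-0.125, 0.045, 0.04], 0.25], [[0, 0, 0], [-0.125, 0.045, 0.053], 0.25], [[0, 0, 0], [-0.125, 0.045, 0.053], 0.25]])

```text
time: 7.65
tool_pos: [626.0, 79.6, 120.0]
tcp_rot: [-180.0, -0.2, 177.4]
ft_force: [0.8, -0.2, 0.4]
finger_gap: 53.3
```

Run:
```python
from bench import *
from h import *
s=sense(); print(s['time'],s['tool_pos'],s['tcp_rot'],s['finger_gap'],s['ft_force'])
p,d=snapshot('side'); cv2.imwrite('pics/side4.png',cv2.resize(p[190:350,180:380],None,fx=3.7,fy=3.7))
p,d=snapshot('scene'); cv2.imwrite('pics/scene4.png',cv2.resize(p[180:360,270:470],None,fx=3.3,fy=3.3))
p,d=snapshot('wrist'); cv2.imwrite('pics/wrist4.png',p)
```

```text
7.65 [625.98009218  79.61287543 119.95484773] [-179.98093212   -0.21333836  177.3966913 ] 53.314332761231455 [ 0.76221139 -0.17115234  0.4083215 ]
```

View pics/side4.png

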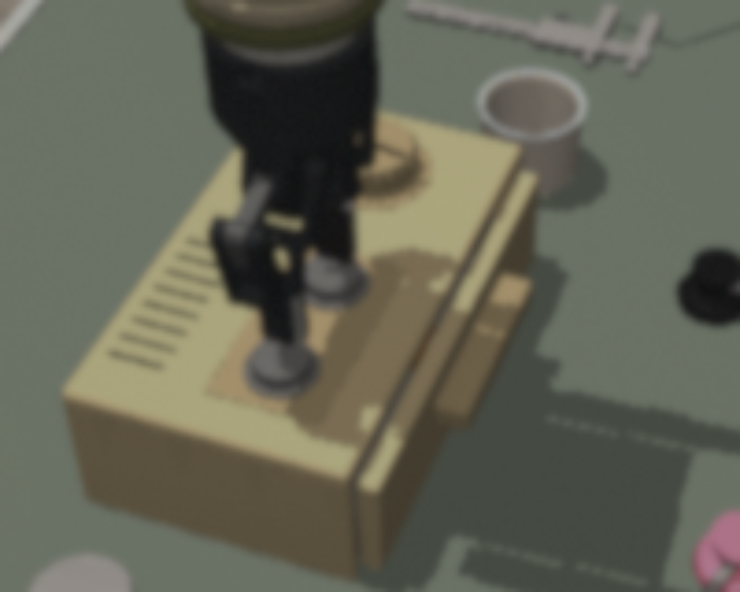

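View pics/scene4.png

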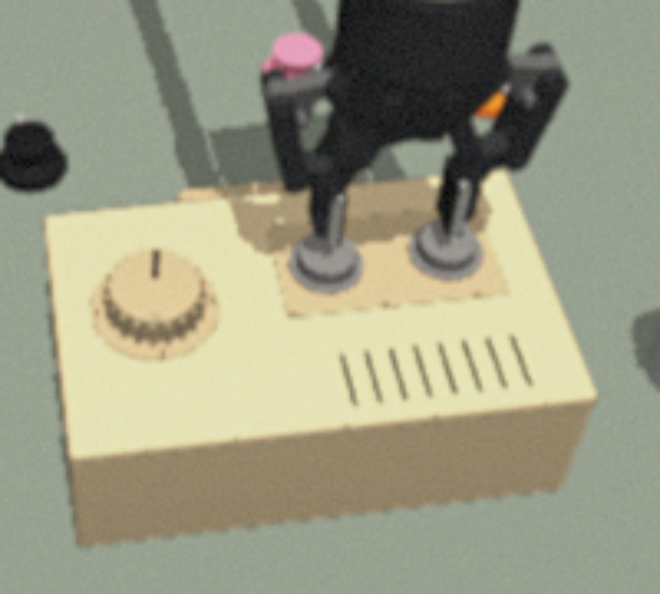

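View pics/wrist4.png

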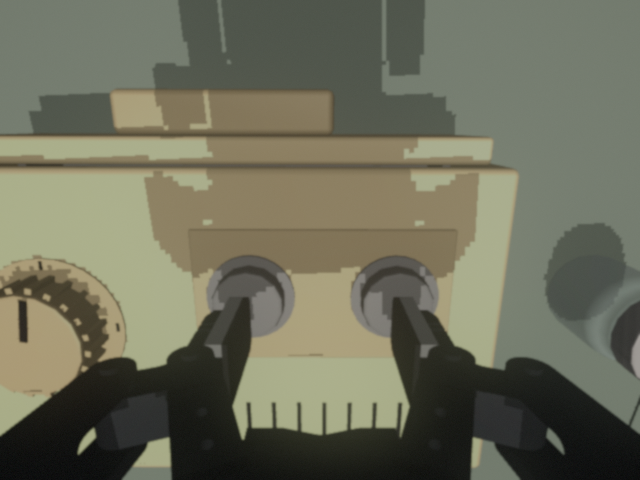

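>>> jog_arm(plan=[[[0, 0, 0], [0, 0, 0.004], 0.25], [[0, 0, 0], [0, 0, 0.008], 0.25], [[0, 0, 0], [0, 0, 0.011], 0.25], [[0, 0, 0], [0, 0, 0.013], 0.25], [[0, 0, 0], [0, 0, 0.013], 0.25]])

```text
time: 8.43
tool_pos: [627.5, 79.8, 109.3]
tcp_rot: [-180.0, -0.0, 177.4]
ft_force: [-2.9, 0.2, 2.2]
finger_gap: 53.2
```

>>> jog_arm(plan=[[[0, 0, 0], [0, 0, 0.002], 0.25], [[0, 0, 0], [0, 0, 0.004], 0.25], [[0, 0, 0], [0, 0, 0.006], 0.25], [[0, 0, 0], [0, 0, 0.0075], 0.25], [[0, 0, 0], [0, 0, 0.0075], 0.25]])

```text
time: 9.05
tool_pos: [627.7, 79.8, 102.5]
tcp_rot: [180.0, 0.0, 177.4]
ft_force: [-3.7, 0.1, 7.3]
finger_gap: 53.5
```

>>> jog_arm(plan=[[[0, 0, 0], [0, 0, 0.0015], 0.25], [[0, 0, 0], [0, 0, 0.0025], 0.25], [[0, 0, 0], [0, 0, 0.0025], 0.25], [[0, 0, 0], [0, 0, 0.0025], 0.25]])

```text
time: 9.55
tool_pos: [627.8, 79.8, 102.2]
tcp_rot: [-180.0, 0.0, 177.4]
ft_force: [-12.2, 0.1, 22.8]
finger_gap: 53.7
```

Bottomed at 23 N. Now hold for about 3 s, with a look during the hold.

>>> jog_arm(plan=[[[0, 0, 0], [0, 0, 0], 0.25], [[0, 0, 0], [0, 0, 0], 0.25], [[0, 0, 0], [0, 0, 0], 0.25], [[0, 0, 0], [0, 0, 0], 0.25], [[0, 0, 0], [0, 0, 0], 0.25], [[0, 0, 0], [0, 0, 0], 0.25], [[0, 0, 0], [0, 0, 0], 0.25], [[0, 0, 0], [0, 0, 0], 0.25], [[0, 0, 0], [0, 0, 0], 0.25], [[0, 0, 0], [0, 0, 0], 0.25], [[0, 0, 0], [0, 0, 0], 0.25], [[0, 0, 0], [0, 0, 0], 0.25]])

```text
time: 11.05
tool_pos: [627.8, 79.8, 102.2]
tcp_rot: [-180.0, 0.0, 177.4]
ft_force: [-13.2, -0.9, 22.7]
finger_gap: 53.6
```

Run:
```python
from bench import *
from h import *
s=sense(); print(s['time'],s['tool_pos'],s['finger_gap'],s['ft_force'],s['wrist_torque'])
p,d=snapshot('side'); a=cv2.resize(p[190:330,190:350],None,fx=2.5,fy=2.5)
p,e=snapshot('scene'); b=cv2.resize(p[190:330,300:460],None,fx=2.5,fy=2.5); cv2.imwrite('pics/hold.png',np.hstack([a,b]))
c=np.array([645.6,34.6]);y=np.radians(-2.6);ex=np.array([np.cos(y),np.sin(y)]);ey=np.array([-ex[1],ex[0]])
for n,D in(('side',d),('scene',e)):
    C=cloud(camera_info(n),D); B=np.stack([(C[...,:2]-c)@ex,(C[...,:2]-c)@ey,C[...,2]],-1)
    lip=B[(D>0)&(B[...,2]>52)&(B[...,2]<62)&(B[...,0]<-95)&(B[...,0]>-150)&(abs(B[...,1])<48)]
    print(n,'lip',np.percentile(lip[:,0],2) if len(lip) else None)
    for yb in(76,14):
        m=(D>0)&(np.hypot(B[...,0]+20,B[...,1]-yb)<13)&(B[...,2]<100); print(n,yb,m.sum(),np.percentile(B[m][:,2],[10,50,90]).round(1) if m.any() else None)
```

```text
11.05 [627.81490993  79.79083281 102.15035794] 53.579780735894595 [-13.2364657   -0.93484748  22.65177665] [-0.13269867  2.17912141  0.05399643]
side lip -107.1237288069584
side 76 96 [86.4 88.3 98. ]
side 14 92 [86.7 89.2 97. ]
scene lip -106.87093656197464
scene 76 110 [88.1 89.8 97.2]
scene 14 99 [88.  89.3 96.5]
```

View pics/hold.png

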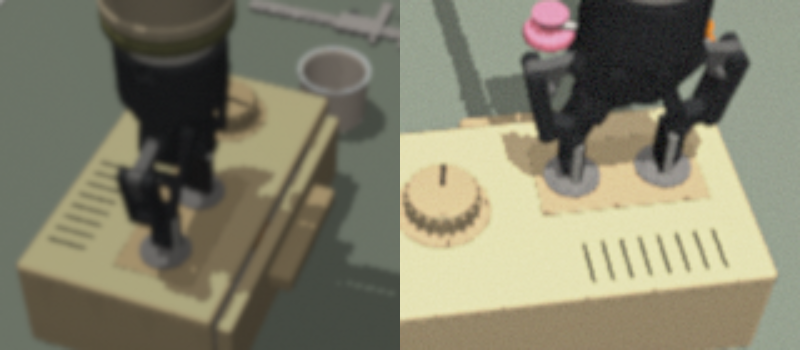

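>>> jog_arm(plan=[[[0, 0, 0], [0, 0, 0], 0.25], [[0, 0, 0], [0, 0, 0], 0.25], [[0, 0, 0], [0, 0, 0], 0.25], [[0, 0, 0], [0, 0, 0], 0.25], [[0, 0, 0], [0, 0, 0], 0.25], [[0, 0, 0], [0, 0, 0], 0.25], [[0, 0, 0], [0, 0, 0], 0.25], [[0, 0, 0], [0, 0, 0], 0.25], [[0, 0, 0], [0, 0, -0.006], 0.25], [[0, 0, 0], [0, 0, -0.016], 0.25], [[0, 0, 0], [0, 0, -0.04], 0.25], [[0, 0, 0], [0, 0, -0.07], 0.25]])

```text
time: 12.65
tool_pos: [626.9, 79.7, 168.8]
tcp_rot: [-180.0, -0.1, 177.4]
ft_force: [0.4, 0.1, -0.2]
finger_gap: 53.2
```

>>> jog_arm(plan=[[[0, 0, 0], [0, 0, -0.04], 0.25], [[0, 0, 0], [0.03, 0, -0.07], 0.25], [[0, 0, 0], [0.08, 0, -0.08], 0.25], [[0, 0, 0], [0.12, 0, -0.08], 0.25], [[0, 0, 0], [0.13, 0, -0.08], 0.25], [[0, 0, 0], [0.13, 0, -0.08], 0.25]])

```text
time: 13.4
tool_pos: [497.9, 85.7, 249.5]
tcp_rot: [180.0, 0.1, 177.4]
ft_force: [-0.2, -1.1, -0.5]
finger_gap: 53.6
```

Run:
```python
from bench import *
from h import *
s=sense(); print(s['time'],s['tool_pos'],s['finger_gap'],s['ft_force'])
c=np.array([645.6,34.6]);y=np.radians(-2.6);ex=np.array([np.cos(y),np.sin(y)]);ey=np.array([-ex[1],ex[0]])
im=[]
for n in('side','scene'):
    p,D=snapshot(n); im.append(cv2.resize(p[150:400,140:460],None,fx=1.25,fy=1.25)); C=cloud(camera_info(n),D); B=np.stack([(C[...,:2]-c)@ex,(C[...,:2]-c)@ey,C[...,2]],-1)
    lip=B[(D>0)&(B[...,2]>52)&(B[...,2]<62)&(B[...,0]<-95)&(B[...,0]>-150)&(abs(B[...,1])<48)]
    print(n,'lip',np.percentile(lip[:,0],2) if len(lip) else None)
    for yb in(76,14):
        m=(D>0)&(np.hypot(B[...,0]+20,B[...,1]-yb)<12)&(B[...,2]<104); print(n,yb,m.sum(),np.percentile(B[m][:,2],[10,50,90]).round(1) if m.any() else None)
    t=(D>0)&(C[...,2]>12)&(C[...,2]<85)&(C[...,0]>300)&(C[...,0]<850)&(abs(C[...,1])<350)
    k,l,st,_=cv2.connectedComponentsWithStats(t.astype(np.uint8))
    for i in range(1,k):
        if st[i,4]>100:
            q=C[l==i]; print('obj',st[i,4],q.min(0).round(),q.max(0).round())
cv2.imwrite('pics/end.png',np.hstack(im))
```

```text
13.4 [497.87620256  85.67533623 249.50560954] 53.57278412333829 [-0.1876845  -1.11149876 -0.52415794]
side lip -107.09094281691362
side 76 109 [94.6 96.3 97.6]
side 14 90 [94.6 96.2 97.6]
obj 7877 [ 537. -171.   12.] [727. 164.  85.]
obj 167 [ 417. -102.   12.] [463. -69.  28.]
obj 248 [383.  78.  12.] [414. 127.  28.]
obj 1253 [642. 229.  12.] [692. 278.  78.]
obj 317 [419. 195.  12.] [459. 234.  29.]
scene lip -107.09290987391464
scene 76 120 [96.2 97.5 98.6]
scene 14 123 [96.3 97.4 98.5]
obj 170 [383.  81.  12.] [415. 125.  30.]
obj 175 [417. 197.  12.] [461. 233.  29.]
obj 162 [ 417. -100.   12.] [463. -69.  29.]
obj 317 [536. -20.  58.] [593.  87.  85.]
obj 1178 [ 546. -190.   12.] [ 612. -127.   58.]
obj 1240 [645. 225.  12.] [695. 275.  78.]
obj 4370 [659. -94.  12.] [727. 155.  85.]
obj 155 [666. -34.  83.] [708.  36.  85.]
```

View pics/end.png

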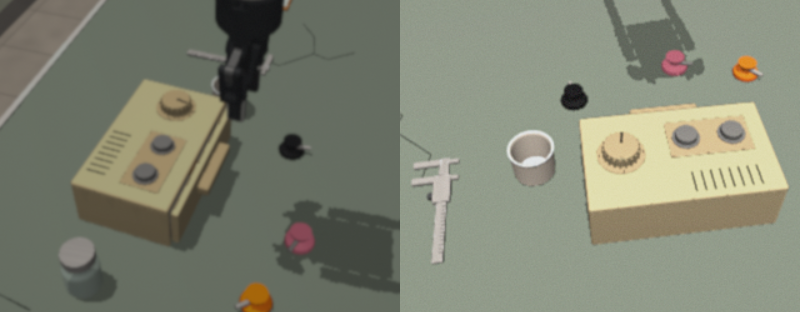

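Both cameras agree: the drawer is shut, both button tops are back at about 97 mm, the knob mark, pot and jar have not moved, and the gripper is clear.

```bash
python3 -c "
from bench import *
print(hand_in())"
```

```text
the job is handed in; nothing more can be done
None
```

I pushed the drawer shut with both fingertips, then pressed both start buttons together and let them spring back. The job is handed in; it took about 13.5 s of the 48 s, and hand-in gave no verdict.

- **Drawer:** I pushed on the ledge until it hit the stop at about 15 N. At the end both cameras put the ledge front at -107 mm in the box frame, which is the shut position.
- **Buttons:** I held both fully down for about 3 s at 23 N in total. During the hold their tops read about 89 mm, which is fully down. After release they read 96–97.5 mm, which is up.
- **Pot, jar, caliper and knob:** The pot and jar were within about 1 mm of where they started. I checked the caliper and the knob mark only by eye in the pictures, and they looked unchanged.
- **Robot:** At hand-in the gripper was clear of everything, with a wrist force of about 1 N, which is noise.
- **Not confirmed:** The chestpiece could not be seen once the drawer was shut. The push was gentle (about 40 mm/s), and nothing was seen outside the drawer.
- **Disagreement:** The two cameras differed by about 1 mm in height readings and up to about 4 mm in y for the jar, steadily from start to finish. I put this down to calibration.

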